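# Screw the wing lid back on the polish crock

### The job

Lift the brass wing lid straight up out of its keyed rest and set it down gently and level on the crock's neck, so that it lies on top of the thread and not yet in it. Turn it back (anticlockwise seen from above) until it drops level into the thread starts, then tighten it clockwise as far as it goes and let go. Leave the other shoeshine things on the bench where they are.

Things in the scene. Friction and masses are not known exactly. Their poses are not given: they have to be found in the camera images.
- lid: Loose brass screw lid, 0.13-0.25 kg, same after a half turn. Origin: centre of the rim's underside, z up. Cap 85 mm diameter, flat top at z = 26 mm; hollow below: 77 mm inside diameter, 21 mm deep. Outside at +x and -x are ears 12 mm wide, reaching 54 mm from the axis, z = 0 to 22 mm. Blue dots on cap and ears mark the x line.
- lid_wing (a point): Middle of the lid's dark wooden wing (grip bar), on the axis 41 mm above the lid's origin. The wing is 56 mm long along the lid's x, 18 mm thick along y, from 26 to 56 mm above the lid's origin; grip it across its thickness from above.
- lid_lug (a point): Inner lug of the lid at +x, underside, 32.5 mm from the axis, level with the lid's origin; a like lug lies opposite at -x. Each is 16 mm wide, 4 mm high and reaches in to 30 mm from the axis.
- rest: Fixed dark wooden rest holding the lid at the start. Origin: centre of underside, z up. Base 136 (x) x 90 x 8 mm; at both x ends a cheek, top at z = 30 mm, with a 16 mm wide slot. The lid lies on the base (origin 8 mm above the rest's, same x line within 2 degrees), ears in the slots, about 2 mm play; it can only leave straight up and is clear once raised 22 mm.
- crock: Fixed white ceramic crock with red band, clipped on a 120 x 120 x 10 mm pine board. Origin: centre of the board's underside, z up the axis. Body 96 mm diameter to z = 70; neck 56 mm diameter, top z = 96 mm, chamfered. Right-hand two-start thread; the starts are gaps 50 degrees wide centred on the crock's +x and -x, with blue marks in the gaps and on the board.
- crock_crest (a point): On the crock's axis at 91 mm: the level top of the thread (70 mm diameter). The lid's origin is here when its lugs lie on top of the thread, as they do wholly with the lid's x line 40 to 140 degrees clockwise (from above) of the crock's x line.
- crock_start (a point): On the crock's axis at 81 mm. The lid's origin is here once its lugs have dropped 10 mm from the crest into the gaps: lid's x line along the crock's x line, either way round, with about 10 degrees play each way. A wall stops it turning farther back; clockwise is free.
- crock_home (a point): On the crock's axis at 76 mm: lid's origin when tightened. Turning clockwise from the gap lowers the lid 5 mm between about 15 and 65 degrees from the crock's x line, then it runs level to a solid stop at about 77 degrees. Only friction resists; no spring, the lid stays where it is left. Held lids must be lowered along with the turn.
- tin_a: Bystander: oxblood polish tin, 88 mm diameter, 27 mm high; origin at centre of underside.
- tin_b: Bystander: oxblood polish tin, as tin_a.
- shoehorn: Bystander: flat bone shoehorn lying along its x, 180 x 36 x 8 mm; origin under its middle.
- welt_brush: Bystander: narrow beech welt brush lying along its x, 180 x 24 x 29 mm; origin under its middle.
- coin_tin: Bystander: nickel coin tin, 70 x 100 x 42 mm; origin at centre of underside.
- buff_block: Bystander: padded wooden buffing block, 150 x 50 x 50 mm, long along x; origin at centre of underside.
Not all that is in view belongs to the job. Several things look just like the rest: the one meant starts farthest from the robot's base.

How it is judged:
By the outcome, as a careful person would: the job done as asked, in the order asked, and still so for the second after the job is handed in, with the robot touching nothing.
It also fails if it takes over 48 s, if anything falls off the work surface, if the arm or the gripper's body presses on something with over 40 N, if the wrist force passes 120 N, or if a joint passes its speed limit or range.

### The arm

A 6-joint arm with a two-finger parallel gripper is mounted at the origin on the work surface. World frame = base frame: x ahead of the robot, y to its left, z up, the work surface at z = 0. Lengths are in m, angles in rad, forces in N, time in s.
With the tool pointing down it reaches from about 0.3 to 0.775 m from the base axis. Payload 14.6 kg.
Tool frame: the origin (TCP) lies between the finger pads; the fingertips stand 22 mm ahead of it and the grasp point (between the pads) lies 3 mm ahead of it (bot.nose_length is the distance from the TCP to the fingertips, in m); z points along the fingers, y is the line along which they close (so a half turn about z gives the same grasp; the last joint's range is limited). The gripper opens to 85 mm and grips with 20 to 120 N. Pads are 22 mm wide; open, the fingers measure 114 mm over their backs; the gripper's body (76 mm by 85 mm) begins 54 mm behind the grasp point. The pads swing forward as they close: fully open they stand 13 mm farther back than shut.
Start: joints at [1.275, 0.3, 1.521, -0, 1.321, -0.067], TCP at [0.125, 0.536, 0.253] pointing down, gripper open.
Joint ranges: [-3.03, 3.03], [-0.79, 2.21], [0.23, 2.52], [-1.04, 4.18], [0, 3.07], [-2.55, 2.55]. Speed limits (rad/s): [2.22, 2.22, 2.57, 3.14, 3.14, 3.14].

### API

Orientations are given as a unit quaternion [x, y, z, w].
In Python, from station import bot gives the robot as it stands.
- The arm moves only by the shell command python3 -m crank 'ROWS' [FORCE]. ROWS is JSON, a list of rows, each a list of 5 numbers: the closure, from -1 (fully open) to 1 (shut), then the shift along the tool's x, y, z as a fraction of full scale, then the turn about the tool's z as a fraction of full scale. A call has 1 to 10 rows; each row shifts and turns the commanded pose from where the row before left it, along the tool's axes as they then stand; what a row does not reach is not made up. Full scale, the value 1, is 0.5 m for a shift and 90 degrees for a turn. A row lasts 1/10 s, in which the tool goes at most 50 mm and 8.59 degrees, less where a joint would pass 70% of its speed; a pose out of reach is approached as far as the arm can. A call with a number of a shift or a turn outside -1 to 1 is refused whole. A call with a gripper value outside its range is refused whole. The fingers move at their own pace and stop on an object; FORCE is the grip in N (left out, the last holds). Time passes only in rows, so rows that do not move let the fingers close. It gives the time, the measured TCP pose, the force, the opening and the grip force at its end, in the units of the state.
- bot.get_state(): the state, without advancing time (a new reading comes with each control period).
- bot.read_camera(name): name is "scene" or "top" or "wrist"; returns the picture (400x640x3 uint8, red, green, blue); there is no depth.
- bot.camera_model(name): a dict with "fx", "fy", "cx", "cy" (pixels), "k1" (the pictures are not rectified: a ray, as slopes to the right and down, at radius r is drawn at 1 + k1 r^2 times it, then the intrinsics apply), "world_to_cam" (4x4, takes a point from world to camera coordinates). Camera axes: x right, y down, z forward; pixel columns grow to the right and rows downward; lengths in m; the calibration is good to about 2 mm. A picture is of the moment at which its call begins: read the wrist's pose just before it. camera_model takes no time and is no camera call; for the wrist camera it gives the pose at the moment of the call.
- bot.sign_off(): hands the job in; it is judged then, once.
Trained networks look in the newest picture that a camera, given by its name, has taken for a name from the list of things; names that differ only in an ending like _2 or _b are one class to them, and where a whole thing is asked for, a point or a joint stands for the part that bears it (a point fixed in the world has none). Each returns a list of dicts, best first, with "conf" (0 to 1); they miss things now and then, are a little off and sometimes report something else, mostly with a low value. They report only what shows in the picture. A call takes as long as a camera call. They do not tell look-alikes from the thing itself.
- bot.recognise(camera, query): "box" ([left, top, right, bottom] as shares, 0 to 1, of the picture: columns of its width, rows of its height, round what is visible of it).
- bot.masks_of(camera, query): "pixels" (400x640 bool, what is visible of it) and "box" ([left, top, right, bottom] as shares, 0 to 1, of the picture: columns of its width, rows of its height, round what is visible of it).
- bot.place_of(camera, query): "position" ([column, row] as shares, 0 to 1, of the picture: columns of its width, rows of its height: a listed point, or the origin of a listed thing).
The state is a dict: "time_s": time; "qpos": joint angles; "qvel": joint speeds; "joint_efforts": joint torques, N m; "eef_pos": TCP position; "eef_rot": TCP orientation; "force": force on the tool from outside, world axes, zero at the start; "moment": the same for the moment, N m; "finger_gap": opening from 0.0 (shut) to 1.0 (fully open); "grip_force": force on a finger pad.
Only numpy, scipy, OpenCV 4.12 (cv2) and the standard library are available. Lean on these libraries where they do the work, as an engineer would, in place of code of your own. Each camera call takes 0.05 s, during which the arm holds its last target. There are 200 camera calls.

## Working session

There is one attempt and no reset: what is moved stays moved. The work goes in short steps, Python scripts to look and compute and a shell command to move; the robot and the scene stay as the last step left them, time stands still between calls to the robot, and variables do not carry over. Pictures are saved under pics/ and viewed, at most 10 in all, crops included, and the job is handed in when it is done.

```bash
mkdir -p pics; ls
cat > h.py <<'E'
import numpy as np, cv2
from station import bot
from scipy.spatial.transform import Rotation as R
def save(cam,fn):
    im=bot.read_camera(cam); cv2.imwrite('pics/'+fn,im[:,:,::-1].copy()); return im
def ray(cam,uv,M=None):
    m=M or bot.camera_model(cam)
    K=np.array([[m['fx'],0,m['cx']],[0,m['fy'],m['cy']],[0,0,1.]])
    s=cv2.undistortPoints(np.array([[uv]],float),K,np.array([m['k1'],0,0,0,0.]))[0,0]
    T=np.linalg.inv(np.array(m['world_to_cam'])); d=T[:3,:3]@np.array([s[0],s[1],1]); return T[:3,3],d
def atz(cam,uv,z,M=None):
    o,d=ray(cam,uv,M); return o+d*(z-o[2])/d[2]
def proj(cam,p,M=None):
    m=M or bot.camera_model(cam); c=np.array(m['world_to_cam'])@np.append(p,1); s=c[:2]/c[2]; f=1+m['k1']*(s@s)
    return np.array([m['fx']*s[0]*f+m['cx'],m['fy']*s[1]*f+m['cy']])
E
python3 - <<'E'
from h import *
save('top','top.png');
for q in ['lid','rest','crock','lid_wing','crock_crest']:
    for r in bot.place_of('top',q):
        u=np.array(r['position'])*[640,400]; print(q,round(r['conf'],2),u.round(1),atz('top',u,{'lid':.008,'rest':0,'crock':0,'lid_wing':.049,'crock_crest':.091}[q]).round(4))
save('scene','scene.png')
s=bot.get_state();print(s['eef_rot'],s['force'],s['time_s'])
print(bot.camera_model('top'))
E
```

```text
pics
lid 0.96 [403.  175.9] [ 0.595  -0.1965  0.008 ]
rest 0.89 [399.2 179.6] [ 0.5852 -0.1865  0.    ]
rest 0.76 [448.6 290.2] [ 0.266  -0.3329  0.    ]
rest 0.7 [307.1 254.2] [0.3599 0.0778 0.    ]
rest 0.66 [389.9 242.1] [ 0.401  -0.1607  0.    ]
rest 0.51 [393.  123.4] [ 0.7562 -0.1674  0.    ]
rest 0.17 [274.2 180.8] [0.5722 0.1822 0.    ]
crock 0.95 [280.4 183.3] [0.5652 0.1635 0.    ]
lid_wing 0.93 [402.8 177.8] [ 0.582  -0.1899  0.049 ]
crock_crest 0.81 [276.9 179.2] [0.5617 0.1624 0.091 ]
[ 1.14163943e-01  9.93461917e-01 -1.14932050e-04 -1.85199316e-05] [-0.40852793  0.28305422 -0.60218235] 0.35
{'fx': 463.4813153186966, 'fy': 463.4813153186966, 'cx': 327.6244375970429, 'cy': 195.08179865656464, 'k1': -0.13604322910482058, 'world_to_cam': array([[ 0.02751592, -0.99952475, -0.01389751,  0.00853601],
       [-0.99019736, -0.02534934, -0.13735573,  0.52907409],
       [ 0.13693816,  0.01754074, -0.99042428,  1.28439732],
       [ 0.        ,  0.        ,  0.        ,  1.        ]])}
```

View pics/top.png

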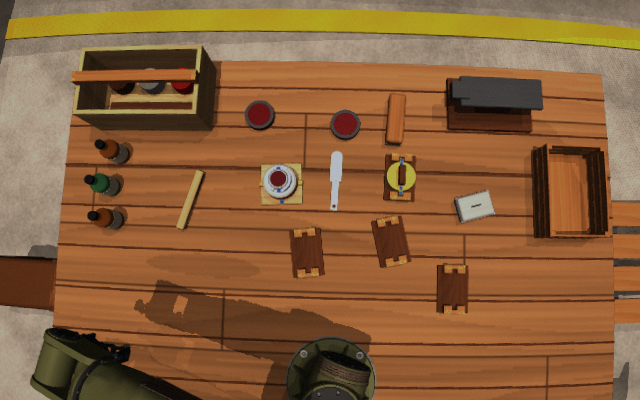

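View pics/scene.png

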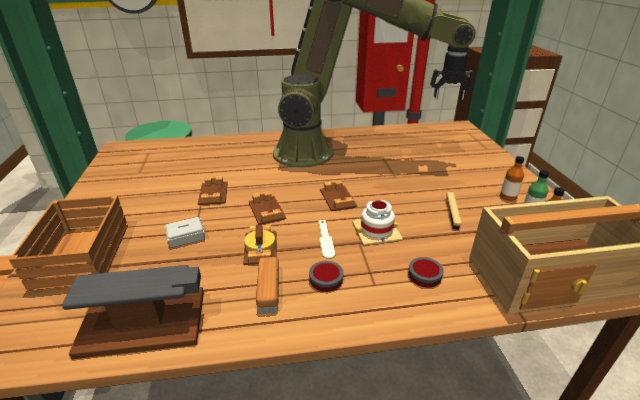

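The top view shows the lid and its rest at about (401,177), with the wing roughly vertical in the image. It is also the farthest rest from the base. The crock is at (281,182). The buffing block at (396,118) is clear of the grasp. The scene view agrees with this. Next I'll go over the crock for a near look.

```bash
cat >> h.py <<'E'
def rows(target,yaw_cw=0,n=None):
    """tool-frame fractions to reach world target"""
    s=bot.get_state(); d=R.from_quat(s['eef_rot']).as_matrix().T@(np.array(target)-s['eef_pos'])
    n=n or int(max(np.ceil(np.linalg.norm(d)/.045),np.ceil(abs(yaw_cw)/8),1))
    print('n',n,'per row',(d/.5/n).round(4),round(yaw_cw/90/n,4),'total mm',(d*1000).round(1))
E
python3 - <<'E'
from h import *
m=bot.camera_model('wrist');T=np.linalg.inv(m['world_to_cam']);s=bot.get_state()
Rt=R.from_quat(s['eef_rot']).as_matrix()
print('cam in tool',(Rt.T@(T[:3,3]-s['eef_pos'])).round(3),(Rt.T@T[:3,:3]).round(2),m['fx'])
rows([.50,.16,.29])
E
```

```text
cam in tool [ 0.081  0.    -0.121] [[-0.   -0.95 -0.31]
 [ 1.   -0.    0.  ]
 [-0.   -0.31  0.95]] 340.47177926510807
n 12 per row [-0.0751 -0.0468 -0.0061] 0.0 total mm [-450.7 -280.7  -36.8]
```

```bash
python3 -m crank '[[-1,-0.084,-0.043,-0.006,0],[-1,-0.084,-0.043,-0.006,0],[-1,-0.084,-0.043,-0.006,0],[-1,-0.084,-0.043,-0.006,0],[-1,-0.084,-0.043,-0.006,0],[-1,-0.084,-0.043,-0.006,0],[-1,-0.084,-0.043,-0.006,0]]'
python3 -m crank '[[-1,-0.084,-0.043,-0.006,0],[-1,-0.084,-0.043,-0.006,0],[-1,-0.084,-0.043,-0.006,0],[-1,-0.084,-0.043,-0.006,0],[-1,-0.084,-0.043,-0.006,0],[-1,0,0,0,0],[-1,0,0,0,0]]'
python3 - <<'E'
from h import *
im=save('wrist','w1.png')
for q,z in [('crock',0),('crock_crest',.091),('crock_start',.081)]:
    for r in bot.place_of('wrist',q):
        u=np.array(r['position'])*[640,400]; print(q,round(r['conf'],2),u.round(1),atz('wrist',u,z).round(4))
s=bot.get_state();print(s['eef_pos'],s['eef_rot'],s['time_s'])
E
```

```text
time_s: 1.05
eef_pos: [0.3782, 0.3209, 0.2746]
eef_rot: [0.114, 0.993, 0.0, 0.0]
force: [-0.6, 1.2, -0.5]
finger_gap: 0.997
grip_force: 0.0
time_s: 1.75
eef_pos: [0.5574, 0.1694, 0.2888]
eef_rot: [0.115, 0.993, -0.0, -0.0]
force: [-0.2, 0.0, 0.3]
finger_gap: 0.999
grip_force: 0.0
crock 0.55 [311.4 158.4] [0.5591 0.164  0.    ]
crock_crest 0.92 [308.3 178.8] [0.5599 0.1622 0.091 ]
crock_start 0.86 [310.  180.6] [0.5648 0.1627 0.081 ]
[0.55645683 0.17096315 0.28948288] [1.13456913e-01 9.93542912e-01 6.42787253e-05 8.10408407e-05] 1.95
```

View pics/w1.png

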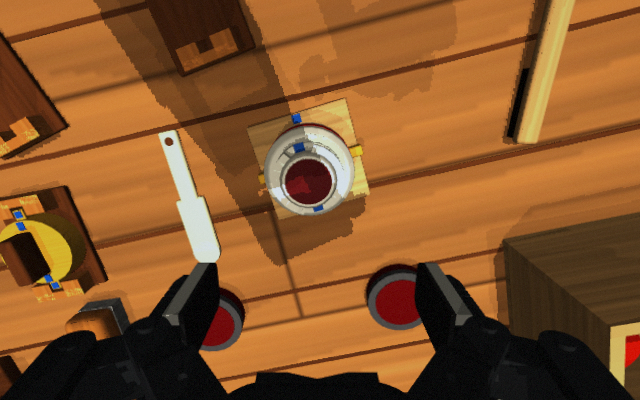

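The wrist view shows the crock neck centred at about (308,180). Blue gap marks are at about (299,147) and (318,208), and a board mark at (297,118). I'll refine these positions.

Run:
```python
from h import *
im=cv2.imread('pics/w1.png')
hsv=cv2.cvtColor(im,cv2.COLOR_BGR2HSV)
b=cv2.inRange(hsv,(100,130,60),(125,255,255))
n,_,st,c=cv2.connectedComponentsWithStats(b)
for i in range(1,n):
    if st[i,4]>8:
        print(st[i],c[i].round(1),'z.01',atz('wrist',c[i],.01)[:2].round(4),'z.086',atz('wrist',c[i],.086)[:2].round(4),'z.034',atz('wrist',c[i],.034)[:2].round(4))
C=np.array([.561,.1622])
big=cv2.resize(im[90:240,230:390],None,fx=5,fy=4*1.25,interpolation=cv2.INTER_CUBIC)
# overlay of rim circle r=.028 z=.096 & thread r=.035 z .091
for r,z,col in [(.028,.096,(0,255,0)),(.035,.091,(255,0,255)),(.048,.07,(255,255,0))]:
    for a in np.linspace(0,2*np.pi,90):
        p=proj('wrist',np.array([C[0]+r*np.cos(a),C[1]+r*np.sin(a),z])); q=((p-[230,90])*5+2).astype(int)
        cv2.circle(big,tuple(int(v) for v in q),1,col,-1)
cv2.imwrite('pics/c1.png',big[:600])
```

```text
[292 114  10  10  70] [296.2 118.4] z.01 [0.5079 0.1586] z.086 [0.5022 0.1645] z.034 [0.5061 0.1605]
[293 142  12  11  85] [298.8 147.2] z.01 [0.5408 0.1535] z.086 [0.5288 0.1603] z.034 [0.537  0.1556]
[314 205   9   6  36] [318.1 207.9] z.01 [0.6202 0.1585] z.086 [0.5932 0.1644] z.034 [0.6117 0.1604]
[ 14 212   9   6  38] [ 17.8 214.4] z.01 [ 0.5443 -0.2048] z.086 [ 0.5317 -0.13  ] z.034 [ 0.5404 -0.1812]
[ 16 222   9   8  49] [ 20.4 225.8] z.01 [ 0.5589 -0.2091] z.086 [ 0.5435 -0.1335] z.034 [ 0.554  -0.1852]
[ 44 275   9   7  42] [ 47.9 277.9] z.01 [ 0.635  -0.2108] z.086 [ 0.6052 -0.1349] z.034 [ 0.6256 -0.1869]
[ 51 283   8   6  32] [ 54.8 285.1] z.01 [ 0.6471 -0.2072] z.086 [ 0.615 -0.132] z.034 [ 0.637  -0.1835]
```

View pics/c1.png

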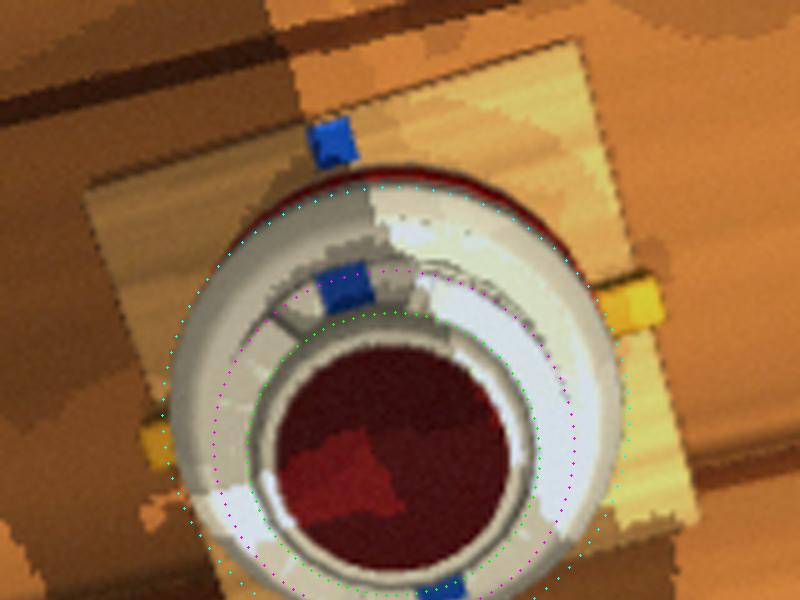

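Crock axis is at (0.561,0.1622) with its x line at +3.7°. The overlay circles fit the neck and body. Next I'll go over the lid.

Run:
```python
from h import *
rows([.588,-.186,.21],-11.7); print(bot.get_state()['qpos'])
```

```text
n 9 per row [-0.0247 -0.0757  0.0177] -0.0144 total mm [-111.2 -340.7   79.4]
[ 2.35141958e-01  3.48001428e-01  1.37365355e+00  6.61663316e-05
  1.41974141e+00 -1.10826083e+00]
```

```bash
python3 -m crank '[[-1,-0.0247,-0.0757,0.0177,0],[-1,-0.0247,-0.0757,0.0177,0],[-1,-0.0247,-0.0757,0.0177,0],[-1,-0.0247,-0.0757,0.0177,0],[-1,-0.0247,-0.0757,0.0177,0],[-1,-0.0247,-0.0757,0.0177,0],[-1,-0.0247,-0.0757,0.0177,0],[-1,-0.0247,-0.0757,0.0177,0],[-1,-0.0247,-0.0757,0.0177,-0.065],[-1,0,0,0,-0.065]]'
python3 -m crank '[[-1,0,0,0,0],[-1,0,0,0,0]]'
python3 - <<'E'
from h import *
s=bot.get_state();print(s['eef_pos'],s['eef_rot'],s['qpos'][5])
im=save('wrist','w2.png')
for q,z in [('lid',0.008),('lid_wing',.049)]:
    for r in bot.place_of('wrist',q):
        u=np.array(r['position'])*[640,400]; print(q,round(r['conf'],2),u.round(1),atz('wrist',u,z).round(4))
hsv=cv2.cvtColor(im,cv2.COLOR_RGB2HSV)
b=cv2.inRange(hsv,(100,130,60),(125,255,255))
n,_,st,c=cv2.connectedComponentsWithStats(b)
for i in range(1,n):
    if st[i,4]>8:
        print(st[i,4],c[i].round(1),'z.034',atz('wrist',c[i],.034)[:2].round(4),'z.03',atz('wrist',c[i],.030)[:2].round(4))
E
```

```text
time_s: 2.95
eef_pos: [0.5875, -0.19, 0.2082]
eef_rot: [0.012, 1.0, 0.0, -0.001]
force: [0.2, 1.7, -0.3]
finger_gap: 0.998
grip_force: 0.0
time_s: 3.15
eef_pos: [0.5882, -0.1858, 0.21]
eef_rot: [0.013, 1.0, -0.0, 0.0]
force: [-0.6, -0.1, -0.3]
finger_gap: 1.0
grip_force: 0.0
[ 0.58821522 -0.18583587  0.20999175] [ 1.31657350e-02  9.99913308e-01 -1.25482571e-05  2.01026930e-04] -1.9099138088597216
lid 0.97 [316.6 171.9] [ 0.588  -0.1854  0.008 ]
lid_wing 0.84 [315.1 182.4] [ 0.5869 -0.1868  0.049 ]
71 [315.5 125.1] z.034 [ 0.5402 -0.1852] z.03 [ 0.5406 -0.1852]
88 [315.5 141. ] z.034 [ 0.5538 -0.1856] z.03 [ 0.5544 -0.1856]
47 [316.1 228.1] z.034 [ 0.6361 -0.1872] z.03 [ 0.6379 -0.1873]
```

View pics/w2.png

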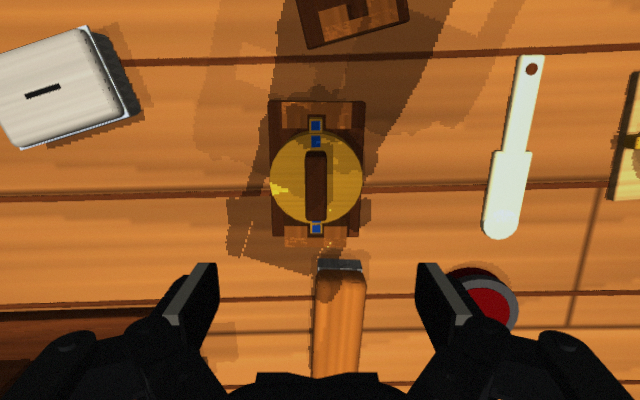

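The wrist view shows the lid seated in the keyed rest, with ear dots at (315,125) and (316,228). Its centre is about (0.589,-0.186), its line is -1.2°, and the tool is aligned. I'll descend and grip.

```bash
python3 -m crank '[[-1,-0.0016,0,0.06,0],[-1,0,0,0.06,0],[-1,0,0,0.06,0],[-0.2,0,0,0.06,0],[-0.2,0,0,0.04,0],[-0.2,0,0,0.02,0],[-0.2,0,0,0,0],[-0.2,0,0,0,0]]' 60
python3 -m crank '[[1,0,0,0,0],[1,0,0,0,0],[1,0,0,0,0],[1,0,0,0,0],[1,0,0,0,0],[1,0,0,0,0]]' 60; python3 -c "
from h import *
s=bot.get_state();print(s['force'],s['moment'],s['eef_rot'])"
```

```text
time_s: 4.1
eef_pos: [0.5894, -0.1869, 0.0608]
eef_rot: [0.012, 1.0, -0.0, 0.001]
force: [0.1, -0.6, 0.3]
finger_gap: 0.601
grip_force: 0.0
time_s: 4.7
eef_pos: [0.5893, -0.1871, 0.0607]
eef_rot: [0.012, 1.0, -0.0, 0.001]
force: [-1.2, 0.3, 6.3]
finger_gap: 0.2
grip_force: 59.6
[-1.21972371  0.25733235  6.30926868] [0.10346907 0.2039304  0.02298035] [ 1.23397029e-02  9.99923534e-01 -2.93470265e-04  7.56151174e-04]
```

```bash
python3 -m crank '[[1,0,0,-0.01,0],[1,0,0,-0.02,0],[1,0,0,-0.03,0],[1,0,0,-0.06,0],[1,0,0,-0.06,0],[1,0,0,-0.07,0],[1,0,0,-0.07,0],[1,0,0,0,0],[1,0,0,0,0]]' 60; python3 -c "
from h import *
s=bot.get_state();print(s['force'],s['moment'],s['eef_rot'],s['qpos'][5])
rows([.561,.1622,.215],0)
save('scene','s3.png')"
```

```text
time_s: 5.6
eef_pos: [0.5889, -0.187, 0.2209]
eef_rot: [0.012, 1.0, -0.0, 0.001]
force: [-0.0, 0.6, -1.8]
finger_gap: 0.201
grip_force: 58.7
[-0.04881428  0.55874335 -1.78498932] [-0.07604412  0.00191055 -0.02228983] [ 1.23302684e-02  9.99923557e-01 -3.17828641e-04  8.62853403e-04] -1.9128161182136323
n 8 per row [0.0091 0.0871 0.0014] 0.0 total mm [ 36.5 348.4   5.7]
```

```bash
python3 -m crank '[[1,0.0073,0.03,0,0],[1,0.0073,0.06,0,0],[1,0.0073,0.08,0,0],[1,0.0073,0.09,0,0],[1,0.0073,0.09,0,0],[1,0.0073,0.09,0,0],[1,0.0073,0.09,0,0],[1,0.0073,0.08,0,0],[1,0.0073,0.06,0,0],[1,0.0073,0.0268,0,0]]' && python3 -m crank '[[1,0,0,0,0.087],[1,0,0,0,0.087],[1,0,0,0,0.087],[1,0,0,0,0.087],[1,0,0,0,0.087],[1,0,0,0,0.087],[1,0,0,0,0.088],[1,0,0,0,0],[1,0,0,0,0]]'
python3 - <<'E'
from h import *
s=bot.get_state();Rt=R.from_quat(s['eef_rot']).as_matrix();p=s['eef_pos'];print(p,Rt.round(4).tolist(),s['qpos'][5],s['force'])
im=save('wrist','w4.png')
# expected dots of held lid
zt=p[2]-.0527
def blobs(im):
    hsv=cv2.cvtColor(im,cv2.COLOR_RGB2HSV);b=cv2.inRange(hsv,(100,130,60),(125,255,255))
    n,_,st,c=cv2.connectedComponentsWithStats(b); return [(st[i,4],c[i]) for i in range(1,n) if st[i,4]>8]
for a,c in blobs(im):
    print(a,c.round(1),[(Rt.T@(atz('wrist',c,zt+h)-p)*1000).round(1).tolist() for h in (.022,.026)])
rows([.561,.1622,.1437])
E
```

```text
time_s: 6.65
eef_pos: [0.5596, 0.1652, 0.2186]
eef_rot: [0.011, 1.0, -0.0, -0.001]
force: [-0.0, -0.2, -1.4]
finger_gap: 0.197
grip_force: 58.7
time_s: 7.55
eef_pos: [0.5606, 0.1621, 0.2192]
eef_rot: [0.47, 0.883, -0.0, -0.0]
force: [0.8, -0.6, -2.0]
finger_gap: 0.199
grip_force: 58.7
[0.56062632 0.16208018 0.21916756] [[-0.558, 0.8299, -0.001], [0.8299, 0.558, -0.0003], [0.0003, -0.001, -1.0]] -0.37322369599345 [ 0.7615348  -0.59030987 -2.02689766]
97 [268.9 146.2] [[55.2, -21.2, 30.7], [55.8, -20.6, 26.7]]
291 [316.9 160. ] [[48.9, 0.3, 30.7], [49.7, 0.3, 26.7]]
10 [280.1 170.3] [[44.1, -16.5, 30.7], [45.1, -16.1, 26.7]]
359 [316.9 190. ] [[34.7, 0.3, 30.7], [35.9, 0.3, 26.7]]
n 2 per row [-0.0002  0.0003  0.0756] 0.0 total mm [-0.2  0.3 75.6]
```

View pics/w4.png

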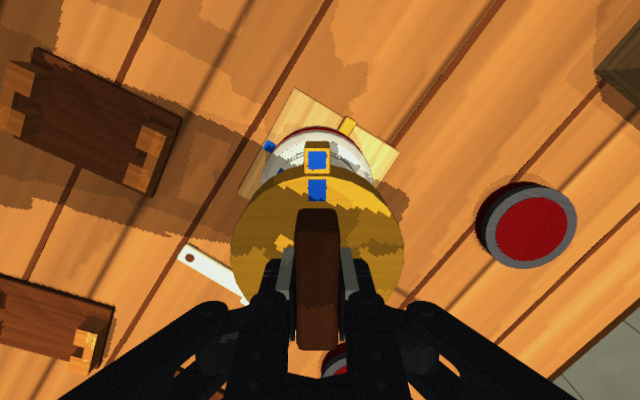

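The wrist view shows the lid held square and level. The ear dot is at (317,160) and the cap dot at (317,190), so the lid is centred within 0.3 mm, and the crock is directly under it. I'll lower it now.

```bash
python3 -m crank '[[1,0,0,0.05,0],[1,0,0,0.04,0],[1,0,0,0.03,0],[1,0,0,0.012,0],[1,0,0,0,0],[1,0,0,0,0]]'
python3 -m crank '[[1,0,0,0.004,0],[1,0,0,0.004,0],[1,0,0,0.004,0],[1,0,0,0,0]]'
```

```text
time_s: 8.2
eef_pos: [0.5613, 0.1623, 0.1544]
eef_rot: [0.472, 0.882, 0.0, 0.0]
force: [0.4, -0.5, -1.3]
finger_gap: 0.199
grip_force: 58.8
time_s: 8.6
eef_pos: [0.5609, 0.1622, 0.1474]
eef_rot: [0.472, 0.882, -0.0, -0.0]
force: [0.1, 0.4, -2.3]
finger_gap: 0.197
grip_force: 58.8
```

```bash
python3 -m crank '[[1,0,0,0.002,0],[1,0,0,0.002,0],[1,0,0,0.002,0],[1,0,0,0,0],[1,0,0,0,0]]'; python3 -m crank '[[1,0,0,0.001,0],[1,0,0,0,0]]'; python3 -m crank '[[1,0,0,0.001,0],[1,0,0,0,0]]'
```

```text
time_s: 9.1
eef_pos: [0.561, 0.1622, 0.1446]
eef_rot: [0.472, 0.882, -0.0, 0.0]
force: [-0.1, -0.9, -1.5]
finger_gap: 0.199
grip_force: 58.8
time_s: 9.3
eef_pos: [0.5611, 0.1622, 0.1442]
eef_rot: [0.472, 0.882, 0.0, 0.0]
force: [2.0, -1.3, -1.6]
finger_gap: 0.199
grip_force: 58.8
time_s: 9.5
eef_pos: [0.5611, 0.1622, 0.1437]
eef_rot: [0.472, 0.882, 0.0, 0.0]
force: [1.5, -1.7, -0.6]
finger_gap: 0.201
grip_force: 59.1
```

```bash
python3 -m crank '[[1,0,0,0.001,0],[1,0,0,0,0]]';python3 -m crank '[[1,0,0,0.001,0],[1,0,0,0,0]]'; python3 -c "
from h import *
s=bot.get_state();print(s['force'],s['moment'])"
```

```text
time_s: 9.7
eef_pos: [0.5611, 0.1622, 0.1437]
eef_rot: [0.472, 0.882, 0.0, 0.0]
force: [-0.8, -3.5, 3.4]
finger_gap: 0.198
grip_force: 59.7
time_s: 9.9
eef_pos: [0.5612, 0.1622, 0.1437]
eef_rot: [0.472, 0.882, 0.0, 0.0]
force: [-2.7, -2.6, 9.8]
finger_gap: 0.198
grip_force: 60.5
[-2.66513446 -2.55624416  9.76795379] [-0.77849005  0.48354058  0.00201573]
```

Contact came at the crest height exactly (TCP z 0.1437). I'll back off to a light press and turn anticlockwise 60°.

```bash
python3 -m crank '[[1,0,0,-0.001,-0.05],[1,0,0,0,-0.08],[1,0,0,0,-0.08],[1,0,0,0,-0.08],[1,0,0,0,-0.08],[1,0,0,0,-0.08],[1,0,0,0,0]]'
python3 -m crank '[[1,0,0,0,-0.07],[1,0,0,0,-0.07],[1,0,0,0,-0.077],[1,0,0,0,0],[1,0,0,0,0]]'
```

```text
time_s: 10.6
eef_pos: [0.5611, 0.1625, 0.1437]
eef_rot: [0.136, 0.991, 0.0, 0.0]
force: [0.5, -0.1, 5.3]
finger_gap: 0.199
grip_force: 59.9
time_s: 11.1
eef_pos: [0.5609, 0.1623, 0.1429]
eef_rot: [-0.03, 1.0, -0.0, -0.0]
force: [0.5, -1.4, -2.0]
finger_gap: 0.197
grip_force: 58.7
```

```bash
python3 -m crank '[[1,0,0,0.004,0],[1,0,0,0.004,0],[1,0,0,0.004,0],[1,0,0,0.002,0],[1,0,0,0,0]]'
python3 -m crank '[[1,0,0,0.002,0],[1,0,0,0.001,0],[1,0,0,0,0],[1,0,0,0,0]]'; python3 -m crank '[[1,0,0,0.001,0],[1,0,0,0,0]]'
```

```text
time_s: 11.6
eef_pos: [0.5609, 0.1622, 0.1359]
eef_rot: [-0.032, 0.999, -0.0, -0.0]
force: [1.9, -2.0, -3.0]
finger_gap: 0.201
grip_force: 58.6
time_s: 12.0
eef_pos: [0.561, 0.1623, 0.1346]
eef_rot: [-0.032, 0.999, -0.0, 0.0]
force: [2.3, -2.1, -1.5]
finger_gap: 0.195
grip_force: 58.9
time_s: 12.2
eef_pos: [0.561, 0.1623, 0.1342]
eef_rot: [-0.032, 0.999, 0.0, 0.0]
force: [1.6, -2.1, -1.0]
finger_gap: 0.2
grip_force: 58.9
```

```bash
python3 -m crank '[[1,0,0,0.001,0],[1,0,0,0,0]]'; python3 -m crank '[[1,0,0,0.001,0],[1,0,0,0,0]]'
```

```text
time_s: 12.4
eef_pos: [0.561, 0.1623, 0.1337]
eef_rot: [-0.032, 0.999, -0.0, 0.0]
force: [0.8, -2.2, -0.7]
finger_gap: 0.197
grip_force: 59.2
time_s: 12.6
eef_pos: [0.561, 0.1623, 0.1337]
eef_rot: [-0.032, 0.999, 0.0, 0.0]
force: [-1.7, -4.1, 5.0]
finger_gap: 0.2
grip_force: 60.0
```

```bash
python3 -m crank '[[1,0,0,0,0.08],[1,0,0,0,0.08],[1,0,0,0.0014,0.07],[1,0,0,0.0014,0.07],[1,0,0,0.0014,0.07],[1,0,0,0,0]]'; python3 -m crank '[[1,0,0,0.0014,0.07],[1,0,0,0.0014,0.07],[1,0,0,0,0]]'
```

```text
time_s: 13.2
eef_pos: [0.5614, 0.1622, 0.1316]
eef_rot: [0.256, 0.967, 0.0, 0.001]
force: [0.5, -3.7, 4.6]
finger_gap: 0.198
grip_force: 59.8
time_s: 13.5
eef_pos: [0.5613, 0.1622, 0.1302]
eef_rot: [0.36, 0.933, 0.0, 0.0]
force: [-0.2, -3.8, 6.0]
finger_gap: 0.198
grip_force: 60.0
```

```bash
python3 -m crank '[[1,0,0,0.0013,0.07],[1,0,0,0.0013,0.07],[1,0,0,0.0008,0.07],[1,0,0,0,0]]'; python3 -m crank '[[1,0,0,0,0.05],[1,0,0,0,0.04],[1,0,0,0,0],[1,0,0,0,0]]'; python3 -c "
from h import *
s=bot.get_state();print(s['force'],s['moment'],s['eef_rot'])"
```

```text
time_s: 13.9
eef_pos: [0.5615, 0.1621, 0.1287]
eef_rot: [0.508, 0.861, 0.0, 0.001]
force: [1.9, -5.1, 6.4]
finger_gap: 0.199
grip_force: 60.1
time_s: 14.3
eef_pos: [0.5615, 0.1621, 0.1287]
eef_rot: [0.566, 0.824, 0.001, 0.001]
force: [2.9, -3.5, 6.1]
finger_gap: 0.196
grip_force: 59.9
[ 2.90195631 -3.50335272  6.14515817] [-0.84565244 -0.63051488 -0.12914751] [5.65979803e-01 8.24418625e-01 5.28675536e-04 7.16370275e-04]
```

```bash
for i in 1 2; do python3 -m crank '[[1,0,0,0,0.03],[1,0,0,0,0],[1,0,0,0,0]]'; python3 -c "
from h import *
s=bot.get_state();print(s['moment'],np.degrees(2*np.arcsin(s['eef_rot'][0]))+3.7)"; done
```

```text
time_s: 14.6
eef_pos: [0.5616, 0.1621, 0.1287]
eef_rot: [0.585, 0.811, 0.001, 0.001]
force: [3.7, -3.4, 6.8]
finger_gap: 0.199
grip_force: 59.9
[-0.76403883 -0.65956359 -0.12920197] 75.33708913824158
time_s: 14.9
eef_pos: [0.5618, 0.1622, 0.1287]
eef_rot: [0.604, 0.797, 0.001, 0.001]
force: [5.5, -3.7, 4.1]
finger_gap: 0.199
grip_force: 59.8
[-0.63698057 -0.99023826  0.30814799] 77.99438215316579
```

```bash
for i in 1 2; do python3 -m crank '[[1,0,0,0,0.025],[1,0,0,0,0],[1,0,0,0,0]]'; python3 -c "
from h import *
s=bot.get_state();print(s['moment'],np.degrees(2*np.arcsin(s['eef_rot'][0]))+3.7)"; done
```

```text
time_s: 15.2
eef_pos: [0.5618, 0.1622, 0.1287]
eef_rot: [0.619, 0.785, 0.001, 0.001]
force: [7.1, -2.9, 4.1]
finger_gap: 0.198
grip_force: 62.1
[-0.64732997 -1.17108923  1.23042603] 80.16947655383386
time_s: 15.5
eef_pos: [0.5617, 0.1624, 0.1288]
eef_rot: [0.634, 0.773, 0.001, 0.001]
force: [4.2, -2.5, 6.0]
finger_gap: 0.197
grip_force: 76.3
[-0.34725392 -0.94634107  1.45905805] 82.39311431668085
```

```bash
python3 -m crank '[[1,0,0,0,-0.03],[1,0,0,0,-0.02],[0.2,0,0,0,0],[-0.2,0,0,0,0],[-0.2,0,0,0,0],[-0.2,0,0,0,0],[-0.2,0,0,0,0]]' 20; python3 -m crank '[[-0.2,0,0,-0.02,0],[-0.2,0,0,-0.04,0],[-0.2,0,0,-0.06,0],[-0.2,0,0,-0.08,0],[-0.2,0,0,0,0],[-0.2,0,0,0,0]]'
python3 - <<'E'
from h import *
s=bot.get_state();print(s['force'],s['eef_pos'])
im=save('wrist','w5.png')
hsv=cv2.cvtColor(im,cv2.COLOR_RGB2HSV);b=cv2.inRange(hsv,(100,130,60),(125,255,255))
n,_,st,c=cv2.connectedComponentsWithStats(b)
for i in range(1,n):
    if st[i,4]>8:
        for h in (.098,.102):
            v=atz('wrist',c[i],h)[:2]-[.561,.1622]; print(c[i].round(),h,np.hypot(*v).round(4),'phi',(3.7-np.degrees(np.arctan2(v[1],v[0])))%180)
E
```

```text
time_s: 16.2
eef_pos: [0.5608, 0.1623, 0.1278]
eef_rot: [0.606, 0.796, -0.0, -0.0]
force: [-0.6, 0.1, -0.2]
finger_gap: 0.599
grip_force: 0.0
time_s: 16.8
eef_pos: [0.5611, 0.1623, 0.2291]
eef_rot: [0.606, 0.796, 0.001, 0.001]
force: [0.4, 0.3, -1.2]
finger_gap: 0.605
grip_force: 0.0
[ 0.41207639  0.26882165 -1.24450608] [0.56109886 0.16231115 0.22908227]
[316. 132.] 0.098 0.0486 phi 77.00821365866585
[316. 132.] 0.102 0.0491 phi 77.03189835596058
[316. 151.] 0.098 0.0348 phi 76.63659269085751
[316. 151.] 0.102 0.0356 phi 76.68277085748244
[263. 160.] 0.098 0.0491 phi 23.215793156776698
[263. 160.] 0.102 0.0491 phi 24.444298150307162
[319. 252.] 0.098 0.0479 phi 76.37467181220973
[319. 252.] 0.102 0.0459 phi 76.33152031026184
```

View pics/w5.png

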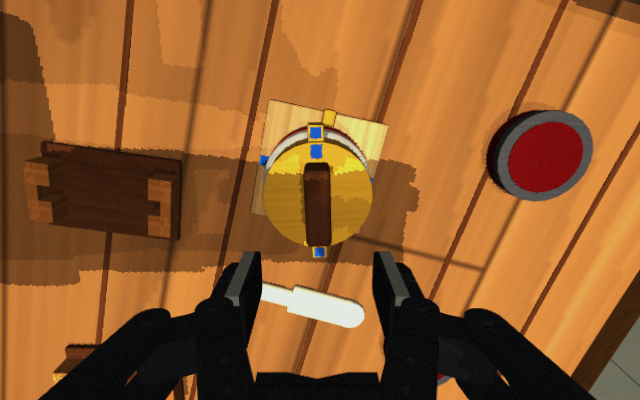

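The wrist view shows the lid level on the crock with ear dots at (316,132) and (319,252). That puts it about 77° clockwise, at the stop, and the gripper is clear.

```bash
python3 -c "
from station import bot
print(bot.sign_off())"
```

```text
the job is handed in; nothing more can be done
None
```

The lid went onto the thread crest, turned back until it dropped into the starts, and was tightened clockwise to the stop at about 77°; I released it with the gripper clear and handed the job in at about 17 s, no verdict shown.

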